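# Pack the sampling tray by colour

### The arm

A 6-joint arm with a two-finger parallel gripper is mounted at the origin on the work surface; the furniture and walls round the work are solid. World frame = base frame: x ahead of the robot, y to its left, z up, the work surface at z = 0. Lengths are in m, angles in rad, forces in N, time in s.
With the tool pointing down it reaches from about 0.375 to 0.9 m from the base axis. Payload 3.1 kg.
Tool frame: the origin (TCP) lies at the very end of the fingers, on their centre line; the grasp point (between the pads) lies 19 mm behind it; z points along the fingers, y is the line along which they close (so a half turn about z gives the same grasp; the last joint's range is limited). The gripper opens to 85 mm and grips with 20 to 120 N. Pads are 22 mm wide; open, the fingers measure 114 mm over their backs; the gripper's body (76 mm by 85 mm) begins 54 mm behind the grasp point. The pads swing forward as they close: fully open they stand 13 mm farther back than shut.
Start: joints at [-1.417, 0.527, 1.433, -0, 1.181, -0.178], TCP at [0.204, -0.591, 0.231] pointing down, gripper open.
Joint ranges: [-3.08, 3.08], [-0.75, 2.2], [0.22, 2.44], [-1.43, 4.57], [0, 2.65], [-2.85, 2.85]. Speed limits (rad/s): [2.79, 2.79, 3.14, 3.14, 3.14, 3.14].

### API

Orientations are given as a unit quaternion [x, y, z, w].
In Python, from station import sense, snapshot, camera_params, sign_off gives the robot as it stands.
- The arm moves only by the shell command python3 -m handwheel 'ROWS' [OPENING] [FORCE]. ROWS is JSON, a list that holds one entry, the list of rows, each a list of 4 numbers: the shift along the tool's x, y, z in units of 25 mm (1.0 is 25 mm), then the turn about the tool's z in units of 6 degrees (1.0 is 6 degrees). A call has 1 to 20 rows; each row shifts and turns the commanded pose from where the row before left it, along the tool's axes as they then stand; what a row does not reach is not made up. A row lasts 1/8 s, in which the tool goes at most 62.5 mm and 10.7 degrees, less where a joint would pass 70% of its speed; a pose out of reach is approached as far as the arm can. A call is refused whole if a number of a shift passes 1 or a number of a turn 1, either way. A call with a gripper value outside its range is refused whole. OPENING is the finger opening in mm, from 0 to 85.4, set as the call begins (- or left out, the last holds). The fingers move at their own pace and stop on an object; FORCE is the grip in N (left out, the last holds). Time passes only in rows, so rows that do not move let the fingers close. It gives the time, the measured TCP pose, the force, the opening and the grip force at its end, in the units of the state.
- sense(): the state, without advancing time (a new reading comes with each control period).
- snapshot(name): name is "side" or "top" or "wrist"; returns (picture, depth): 384x512x3 uint8, red, green, blue; 384x512 float32, m along the optical axis (not along the pixel's ray), 0 where there is no reading.
- camera_params(name): a dict with "mtx" (3x3 intrinsics, pixels), "D" ([k1, k2, p1, p2, k3] as OpenCV has them; the pictures are not rectified), "extrinsics" (4x4, takes a point from camera to world coordinates); the wrist camera has in their place "hand_eye" (4x4, takes a point from camera to tool coordinates, whose origin is the TCP and whose axes are the flange's). Camera axes: x right, y up, looking along -z (the intrinsics and any distortion apply to the point x, -y, -z); pixel columns grow to the right and rows downward; lengths in m; the calibration is good to about 2 mm. A picture is of the moment at which its call begins: read the wrist's pose just before it. camera_params takes no time and is no camera call.
- sign_off(): hands the job in; it is judged then, once.
The state is a dict: "t": time; "q": joint angles; "qd": joint speeds; "tau": joint torques, N m; "tcp_pos": TCP position; "tool_rot": TCP orientation; "force": force on the tool from outside, world axes, zero at the start; "ft_torque": the same for the moment, N m; "finger_gap": opening from 0.0 (shut) to 1.0 (fully open); "gripper_force": force on a finger pad.
Only numpy, scipy, OpenCV 4.12 (cv2) and the standard library are available. Lean on these libraries where they do the work, as an engineer would, in place of code of your own. Each camera call takes 0.05 s, during which the arm holds its last target. There are 200 camera calls.

### The job

Pack the sampling tray from the group of things ahead of the robot, each thing upright in the middle of its compartment: the pink bottle in the red one, the small brown bottle with the black cap in the yellow one, the beige tub with the red band in the blue one and the smaller red stopper in the green one, in any order. Set each down, do not drop it. The larger brown bottle with the white cap and the larger red stopper do not belong: leave them standing where they are.

Things in the scene. Friction and masses are not known exactly. Their poses are not given: they have to be found in the camera images.
- pink_bottle: pink plastic bottle with a white ribbed cap, 54 mm diameter, 105 mm high; the straight body reaches to about 85 mm, the cap above is narrower. About 0.14 kg. Origin: centre of its underside; z up. Loose; stands upright on the bench at the start.
- dropper_bottle: small brown bottle with a black cap, 35 mm diameter, 78 mm high; body to 64 mm, cap 28 mm wide. Origin: centre of its underside; z up. Loose; stands upright on the bench at the start.
- tub: open beige tub with a red band round its rim, 61 mm diameter at the rim, about 50 mm at the foot, 56 mm high, thin walled, 30 g. Can be held across the outside of the rim. (A similar tub far back beside the robot is not meant.) Origin: centre of its underside; z up. Loose; stands upright on the bench at the start.
- small_stopper: the smaller of two red rubber stoppers, 24 mm diameter, 20 mm high. Origin: centre of its underside; z up. Loose; stands upright on the bench at the start.
- brown_bottle: larger brown bottle with a white cap, 60 mm diameter, 119 mm high. Does not belong in the tray. Origin: centre of its underside; z up. Loose; stands upright on the bench at the start.
- large_stopper: the larger of two red rubber stoppers, 33 mm diameter, 28 mm high. Does not belong in the tray. Origin: centre of its underside; z up. Loose; stands upright on the bench at the start.
- bay_red: red square compartment of the shallow grey tray: 95 x 95 mm, walls and floor 3 mm thick. Origin: centre of its underside, 5 mm over the bench; floor 3 mm and rim 9 mm above the origin; x, y along its sides, z up. Fixed. Four of them stand two by two, 97 mm between centres, in a tray 207 mm square, rim 14 mm over the bench; which colour is where changes.
- bay_yellow: yellow square compartment of the shallow grey tray: 95 x 95 mm, walls and floor 3 mm thick. Origin: centre of its underside, 5 mm over the bench; floor 3 mm and rim 9 mm above the origin; x, y along its sides, z up. Fixed. Four of them stand two by two, 97 mm between centres, in a tray 207 mm square, rim 14 mm over the bench; which colour is where changes.
- bay_blue: blue square compartment of the shallow grey tray: 95 x 95 mm, walls and floor 3 mm thick. Origin: centre of its underside, 5 mm over the bench; floor 3 mm and rim 9 mm above the origin; x, y along its sides, z up. Fixed. Four of them stand two by two, 97 mm between centres, in a tray 207 mm square, rim 14 mm over the bench; which colour is where changes.
- bay_green: green square compartment of the shallow grey tray: 95 x 95 mm, walls and floor 3 mm thick. Origin: centre of its underside, 5 mm over the bench; floor 3 mm and rim 9 mm above the origin; x, y along its sides, z up. Fixed. Four of them stand two by two, 97 mm between centres, in a tray 207 mm square, rim 14 mm over the bench; which colour is where changes.
Not all that is in view belongs to the job. What is shaped like the dropper_bottle but purple is not meant.

How it is judged:
At the end, for the whole second after the job is handed in: Each of the four things stands upright (within 0.12 rad) and at rest on the floor of its own compartment, its axis within 15 mm of the compartment's centre; the larger brown bottle and the larger stopper stand upright within 25 mm of where they were (horizontal distance between pink_bottle and bay_red below 0.015 m and z of pink_bottle in the frame of bay_red below 0.009 m and angle between each of pink_bottle, dropper_bottle, tub, small_stopper, brown_bottle, large_stopper's own z axis and vertical below 0.12 rad and linear speed of each of pink_bottle, dropper_bottle, tub, small_stopper below 0.02 m/s and horizontal distance between dropper_bottle and bay_yellow below 0.015 m and z of dropper_bottle in the frame of bay_yellow below 0.009 m and horizontal distance between tub and bay_blue below 0.015 m and z of tub in the frame of bay_blue below 0.009 m and horizontal distance between small_stopper and bay_green below 0.015 m and z of small_stopper in the frame of bay_green below 0.009 m and distance of each of brown_bottle, large_stopper from where it was at the start of the episode below 0.025 m); the robot touches nothing.
It fails at once if the larger brown bottle or the larger stopper is carried off, pushed away or knocked over (distance of any of brown_bottle, large_stopper from where it was at the start of the episode above 0.04 m or angle between any of brown_bottle, large_stopper's own z axis and vertical above 0.5 rad).
It fails at once if a thing is dropped (falls freely by more than about 40 mm) ((linear speed of pink_bottle above 0.9 m/s and contact force between pink_bottle and the fingers below 0.01 N) or (linear speed of dropper_bottle above 0.9 m/s and contact force between dropper_bottle and the fingers below 0.01 N) or (linear speed of tub above 0.9 m/s and contact force between tub and the fingers below 0.01 N) or (linear speed of small_stopper above 0.9 m/s and contact force between small_stopper and the fingers below 0.01 N)).
It also fails if it takes over 106 s, if anything falls off the work surface, if the arm or the gripper's body presses on something with over 40 N, if the wrist force passes 120 N, or if a joint passes its speed limit or range.

## Working session

There is one attempt and no reset: what is moved stays moved. The work goes in short steps, Python scripts to look and compute and a shell command to move; the robot and the scene stay as the last step left them, time stands still between calls to the robot, and variables do not carry over. Pictures are saved under pics/ and viewed, at most 14 in all, crops included, and the job is handed in when it is done.

```bash
ls; mkdir -p pics; python3 - <<'E'
from station import *
import cv2,numpy as np
s=sense();print({k:np.round(v,3) for k,v in s.items()})
for n in("top","side"):
    p,d=snapshot(n);cv2.imwrite(f"pics/{n}0.png",p[:,:,::-1]);np.savez(f"pics/{n}0.npz",p=p,d=d)
    c=camera_params(n);print(n,{k:np.round(v,4).tolist() for k,v in c.items()},(d>0).mean())
print(camera_params("wrist"))
E
```

```text
pics
{'t': np.float64(0.0), 'q': array([-1.417,  0.528,  1.434,  0.   ,  1.181, -0.179]), 'qd': array([-0.002, -0.001,  0.   , -0.002,  0.001,  0.001]), 'tau': array([-0.0000e+00, -4.4235e+01, -1.7803e+01, -0.0000e+00,  8.0000e-03,
        0.0000e+00]), 'tcp_pos': array([ 0.204, -0.59 ,  0.23 ]), 'tool_rot': array([ 0.986,  0.166,  0.   , -0.001]), 'force': array([0.102, 0.395, 0.016]), 'ft_torque': array([ 0.013, -0.018, -0.038]), 'gripper_force': np.float64(0.0), 'finger_gap': np.float64(1.003)}
top {'mtx': [[441.2691, 0.0, 260.8217], [0.0, 441.2691, 191.7159], [0.0, 0.0, 1.0]], 'D': [-0.0411, 0.0, 0.0, 0.0, 0.0], 'extrinsics': [[-0.0766, 0.9762, -0.2028, 0.2899], [-0.9971, -0.0742, 0.0195, -0.0428], [0.004, 0.2037, 0.979, 1.2316], [0.0, 0.0, 0.0, 1.0]]} 0.9960784912109375
side {'mtx': [[499.6353, 0.0, 247.1153], [0.0, 499.6353, 190.8933], [0.0, 0.0, 1.0]], 'D': [0.0365, 0.0, 0.0, 0.0, 0.0], 'extrinsics': [[0.9778, 0.0742, -0.1961, 0.2911], [-0.2087, 0.4343, -0.8762, -1.1271], [0.0202, 0.8977, 0.4402, 0.5653], [0.0, 0.0, 0.0, 1.0]]} 0.9900054931640625
{'mtx': array([[298.22577198,   0.        , 252.05843096],
       [  0.        , 298.22577198, 195.31674156],
       [  0.        ,   0.        ,   1.        ]]), 'D': array([-0.0525444,  0.       ,  0.       ,  0.       ,  0.       ]), 'hand_eye': array([[ 3.91012901e-04,  9.62710695e-01,  2.70532743e-01,
         6.77473430e-02],
       [ 9.99999413e-01, -6.49748185e-04,  8.66833541e-04,
        -2.27612635e-04],
       [ 1.01028808e-03,  2.70532245e-01, -9.62710384e-01,
        -1.43542661e-01],
       [ 0.00000000e+00,  0.00000000e+00,  0.00000000e+00,
         1.00000000e+00]])}
```

View pics/top0.png

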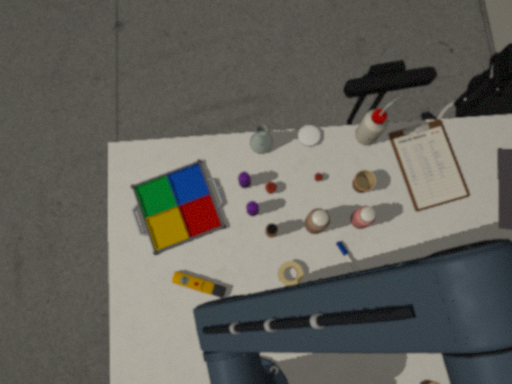

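View pics/side0.png

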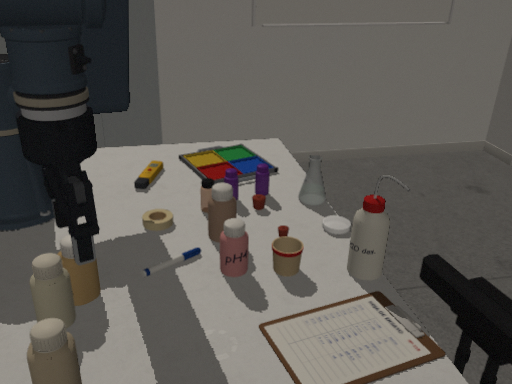

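Candidates in the top view:
- **Dropper:** black cap at (271,229). The two purple look-alikes are at (245,179) and (252,208), and the white-capped brown bottle is at (317,220).
- **Stoppers:** small at (318,177), large at (271,187).
- **Pink bottle:** (362,216). The wash bottle with the red tip is at (372,125).
- **Tub:** (364,181). The tub beside the robot is near (430,382), and the tape roll is at (291,272).
- **Bays:** green (156,195), blue (190,184), red (201,216), yellow (168,228).

Next I measure and check one crop.

```bash
cat > h.py <<'E'
from station import *
import cv2,numpy as np
from scipy.spatial.transform import Rotation as R
def T(name):
    c=camera_params(name)
    if "extrinsics" in c: return c,np.array(c["extrinsics"])
    s=sense();M=np.eye(4);M[:3,:3]=R.from_quat(s["tool_rot"]).as_matrix();M[:3,3]=s["tcp_pos"]
    return c,M@np.array(c["hand_eye"])
def ray(c,E,uv):
    n=cv2.undistortPoints(np.array(uv,float).reshape(-1,1,2),np.array(c["mtx"]),np.array(c["D"]))[:,0]
    return np.c_[n[:,0],-n[:,1],-np.ones(len(n))]@E[:3,:3].T,E[:3,3]
def plane(c,E,uv,z):
    d,o=ray(c,E,uv);return o+d*((z-o[2])/d[:,2])[:,None]
def cloud(c,E,dep):
    v,u=np.mgrid[:dep.shape[0],:dep.shape[1]];d,o=ray(c,E,np.c_[u.ravel(),v.ravel()])
    return (o+d*dep.ravel()[:,None]).reshape(*dep.shape,3)
def box(m): # min-area circle centre+radius of the biggest blob
    k,_=cv2.findContours(m.astype(np.uint8),cv2.RETR_EXTERNAL,cv2.CHAIN_APPROX_NONE)
    return cv2.minEnclosingCircle(max(k,key=cv2.contourArea)) if k else None
E
python3 - <<'E'
from h import *
f=np.load("pics/top0.npz");p,d=f["p"],f["d"];c,E=T("top");P=cloud(c,E,d)
hsv=cv2.cvtColor(p,cv2.COLOR_RGB2HSV);H,S,V=np.moveaxis(hsv.astype(int),2,0)
print("table z",P[300,150],P[160,420])
for n,(u,v),r,h in [("pink",(362,216),17,.105),("drop",(271,229),10,.078),("tub",(364,181),15,.056),("small",(318,177),7,.020),("brown",(317,220),16,.119),("large",(271,187),9,.028),("pur1",(245,179),9,.078),("pur2",(252,208),9,.078)]:
    w=np.zeros(d.shape,bool);w[v-r:v+r+1,u-r:u+r+1]=1
    z=P[...,2];m=w&(z>h-(.012 if h>.03 else .010))
    vv,uu=np.nonzero(m);q=plane(c,E,[[uu.mean(),vv.mean()]],h)[0]
    b=w&(z>.008);print(n,m.sum(),"zmax %.3f"%z[w].max(),"px",uu.mean().round(1),vv.mean().round(1),"plane",q.round(3),"cloud",P[m].mean(0).round(3),"ext",np.ptp(P[m],0).round(3))
Z=np.zeros(d.shape,bool);Z[150:260,120:240]=1
for n,m in [("red",((H<8)|(H>172))),("yellow",(H>18)&(H<32)),("blue",(H>100)&(H<125)),("green",(H>50)&(H<85))]:
    m=m&Z&(S>150)&(V>60);k,_=cv2.findContours(m.astype(np.uint8),cv2.RETR_EXTERNAL,cv2.CHAIN_APPROX_NONE);k=max(k,key=cv2.contourArea)
    rc=cv2.minAreaRect(k);M=cv2.boxPoints(rc);Q=plane(c,E,M,.011);print(n,plane(c,E,[rc[0]],.011)[0].round(4),"sides",np.linalg.norm(Q[1]-Q[0]).round(3),np.linalg.norm(Q[2]-Q[1]).round(3),"ang",np.degrees(np.arctan2(*(Q[1]-Q[0])[[1,0]])).round(1))
cv2.imwrite("pics/crop1.png",cv2.resize(p[160:260,120:400,::-1],None,fx=2.8,fy=2.8,interpolation=cv2.INTER_CUBIC))
E
```

```text
table z [ 0.26759636  0.25671413 -0.00027998] [ 0.60289911 -0.53554638  0.00425307]
pink 199 zmax 1.232 px 367.1 213.7 plane [ 0.444 -0.335  0.105] cloud [ 0.439 -0.327  0.138] ext [0.173 0.313 1.138]
drop 99 zmax 1.232 px 271.1 228.2 plane [ 0.429 -0.085  0.078] cloud [ 0.425 -0.084  0.113] ext [0.153 0.056 1.164]
tub 116 zmax 1.232 px 365.5 178.1 plane [ 0.55  -0.356  0.056] cloud [ 0.543 -0.349  0.084] ext [0.286 0.34  1.188]
small 58 zmax 1.232 px 317.7 176.2 plane [ 0.573 -0.231  0.02 ] cloud [ 0.558 -0.221  0.083] ext [0.294 0.2   1.219]
brown 227 zmax 1.232 px 319.3 217.5 plane [ 0.442 -0.208  0.119] cloud [ 0.441 -0.207  0.128] ext [0.175 0.187 1.124]
large 106 zmax 1.232 px 270.2 186.9 plane [ 0.551 -0.094  0.028] cloud [ 0.548 -0.094  0.039] ext [0.276 0.067 1.21 ]
pur1 95 zmax 1.232 px 243.2 176.3 plane [ 0.575 -0.022  0.078] cloud [ 0.569 -0.022  0.102] ext [0.301 0.036 1.163]
pur2 92 zmax 1.232 px 251.7 205.7 plane [ 0.493 -0.039  0.078] cloud [ 0.491 -0.039  0.09 ] ext [0.216 0.027 1.165]
red [0.4873 0.1084 0.011 ] sides 0.093 0.094 ang -73.3
yellow [0.4591 0.2026 0.011 ] sides 0.099 0.097 ang -73.3
blue [0.5813 0.1381 0.011 ] sides 0.095 0.094 ang -73.0
green [0.5528 0.2308 0.011 ] sides 0.096 0.094 ang -73.6
```

View pics/crop1.png

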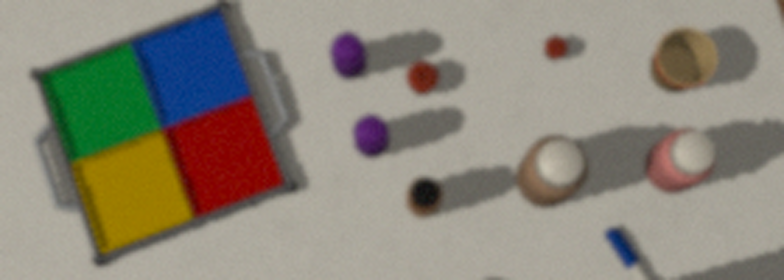

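The crop confirms the choices: black cap on brown at crop (425,195), small stopper (556,47), tub (684,58), pink bottle with white cap (690,155), large brown bottle (556,165). I'll redo the object centres without the empty depth pixels.

```bash
cat >> h.py <<'E'
def go(x,y,z,yaw=None):
    s=sense();M=R.from_quat(s["tool_rot"]).as_matrix();p=np.array(s["tcp_pos"])
    yw=np.degrees(np.arctan2(M[1,0],M[0,0]));t=0 if yaw is None else (yw-yaw+90)%180-90 if yaw is not None else 0
    d=M.T@(np.array([x,y,z])-p)/.025
    print("tcp",p.round(4),"tilt",np.degrees(np.arccos(-M[2,2])).round(2),"yaw %.1f"%yw,"shift units",d.round(2),"turn units %.2f"%(t/6),"t %.1f"%s["t"],"gap",round(float(s["finger_gap"]),3),"F",round(float(s["gripper_force"]),1),np.round(s["force"],1))
E
python3 - <<'E'
from h import *
f=np.load("pics/top0.npz");p,d=f["p"],f["d"];c,E=T("top");P=cloud(c,E,d)
H,S,V=np.moveaxis(cv2.cvtColor(p,cv2.COLOR_RGB2HSV).astype(int),2,0);ok=(d>0)&(P[...,2]<.2);z=P[...,2]
for n,(u,v),r,h,col in [("pink",(365,213),15,.105,(S<60)&(V>140)),("drop",(271,229),8,.078,V<60),("tub",(364,181),16,.056,ok),("small",(318,177),7,.020,S>110),("brown",(317,220),15,.119,(S<60)&(V>140)),("large",(271,187),9,.028,S>110)]:
    w=np.zeros(d.shape,bool);w[v-r:v+r+1,u-r:u+r+1]=1
    a=w&ok&(z>h-.012);b=a&col if n in("pink","brown","drop") else (w&col if n!="tub" else a)
    for m in(a,b):
        vv,uu=np.nonzero(m);(x,y),rr=box(m);print(n,m.sum(),"ztop %.3f"%np.percentile(z[m],90),"mean px",uu.mean().round(1),vv.mean().round(1),plane(c,E,[[uu.mean(),vv.mean()]],h)[0].round(3),"circ",plane(c,E,[[x,y]],h)[0].round(3),"diam px",round(2*rr,1))
go(.573,-.231,.12,45)
E
```

```text
pink 193 ztop 0.108 mean px 367.3 213.9 [ 0.444 -0.336  0.105] circ [ 0.444 -0.336  0.105] diam px 15.9
pink 159 ztop 0.108 mean px 366.3 214.1 [ 0.444 -0.333  0.105] circ [ 0.444 -0.334  0.105] diam px 14.6
drop 96 ztop 0.081 mean px 271.1 228.2 [ 0.429 -0.085  0.078] circ [ 0.429 -0.084  0.078] diam px 12.1
drop 70 ztop 0.081 mean px 271.6 228.8 [ 0.428 -0.086  0.078] circ [ 0.427 -0.086  0.078] diam px 9.5
tub 113 ztop 0.059 mean px 365.6 178.2 [ 0.549 -0.356  0.056] circ [ 0.545 -0.352  0.056] diam px 22.2
tub 113 ztop 0.059 mean px 365.6 178.2 [ 0.549 -0.356  0.056] circ [ 0.545 -0.352  0.056] diam px 22.2
small 56 ztop 0.023 mean px 317.8 176.4 [ 0.573 -0.231  0.02 ] circ [ 0.574 -0.232  0.02 ] diam px 9.5
small 38 ztop 0.023 mean px 318.1 176.8 [ 0.572 -0.232  0.02 ] circ [ 0.571 -0.232  0.02 ] diam px 6.7
brown 225 ztop 0.122 mean px 319.3 217.5 [ 0.442 -0.208  0.119] circ [ 0.442 -0.208  0.119] diam px 17.2
brown 179 ztop 0.122 mean px 318.4 218.0 [ 0.441 -0.206  0.119] circ [ 0.441 -0.206  0.119] diam px 15.4
large 106 ztop 0.031 mean px 270.3 187.0 [ 0.551 -0.094  0.028] circ [ 0.551 -0.094  0.028] diam px 11.7
large 84 ztop 0.031 mean px 270.5 187.1 [ 0.55  -0.095  0.028] circ [ 0.551 -0.095  0.028] diam px 10.4
tcp [ 0.2041 -0.5901  0.2305] tilt 0.11 yaw 19.1 shift units [18.64 -8.75  4.44] turn units -4.32 t 0.1 gap 1.0 F 0.0 [ 0.1 -1.  -0.2]
```

```bash
python3 -m handwheel '[[[1,-0.46,0,0],[1,-0.46,0,0],[1,-0.46,0,0],[1,-0.46,0,0],[1,-0.46,0,0],[1,-0.46,0,0],[1,-0.46,0,0],[1,-0.46,0,0],[1,-0.46,0,0],[1,-0.46,0,0],[1,-0.46,0,0],[1,-0.46,0,0],[1,-0.46,0,0],[1,-0.47,0.5,0],[1,-0.47,0.8,0],[1,-0.47,0.8,0],[1,-0.47,0.8,0],[0.8,-0.46,0.8,0],[0.8,-0.46,0.7,0],[0,0,0,0]]]' 45
python3 - <<'E'
from h import *
go(.573,-.232,.006)
c,E=T("wrist");p,d=snapshot("wrist");cv2.imwrite("pics/w1.png",p[:,:,::-1]);
H,S,V=np.moveaxis(cv2.cvtColor(p,cv2.COLOR_RGB2HSV).astype(int),2,0)
m=((H<10)|(H>172))&(S>140)&(V>60)
n,l,st,ce=cv2.connectedComponentsWithStats(m.astype(np.uint8))
for i in range(1,n):
    if st[i,4]>80: print(st[i].tolist(),ce[i].round(1),plane(c,E,[ce[i]],.012)[0].round(4))
E
```

```text
t: 2.6
tcp_pos: [0.5714, -0.2278, 0.1197]
tool_rot: [0.986, 0.167, -0.002, -0.002]
force: [-0.0, -0.4, 0.7]
finger_gap: 0.531
gripper_force: 0.0
tcp [ 0.5714 -0.2278  0.1197] tilt 0.26 yaw 19.3 shift units [0.02 0.2  4.55] turn units 0.00 t 2.6 gap 0.531 F 0.0 [-0.  -0.4  0.7]
[73, 151, 36, 37, 966] [ 90.3 168.8] [ 0.5441 -0.0874  0.012 ]
[352, 251, 53, 30, 288] [372.5 260.7] [ 0.5453 -0.3564  0.012 ]
```

View pics/w1.png

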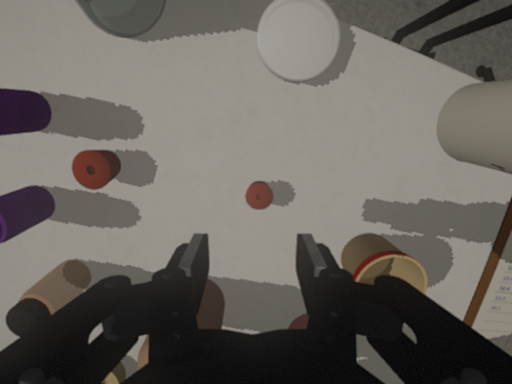

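The wrist view shows the small stopper at (259,195), the large one at (95,168) and the tub rim at (390,280).

```bash
cat >> h.py <<'E'
def wob(mask,box,z):
    c,E=T("wrist");w=np.zeros(mask.shape,np.uint8);x0,y0,x1,y1=box;w[y0:y1,x0:x1]=1
    k,_=cv2.findContours((mask*w).astype(np.uint8),cv2.RETR_EXTERNAL,cv2.CHAIN_APPROX_NONE);k=max(k,key=cv2.contourArea)
    (u,v),r=cv2.minEnclosingCircle(k);q=plane(c,E,[[u,v],[u+r,v]],z);print("px",round(u),round(v),"pos",q[0].round(4),"diam mm",(2e3*np.linalg.norm(q[1]-q[0])).round(1));return q[0]
E
python3 - <<'E'
from h import *
p=cv2.imread("pics/w1.png");H,S,V=np.moveaxis(cv2.cvtColor(p,cv2.COLOR_BGR2HSV).astype(int),2,0)
red=((H<12)|(H>168))&(S>100)
q=wob(red,(235,170,280,220),.012);wob(red,(60,140,110,195),.028)
go(q[0],q[1],.006)
E
```

```text
px 259 195 pos [ 0.5703 -0.2352  0.012 ] diam mm 23.3
px 93 167 pos [ 0.5527 -0.0984  0.028 ] diam mm 35.9
tcp [ 0.5716 -0.2294  0.1207] tilt 0.14 yaw 19.2 shift units [-0.12  0.21  4.59] turn units 0.00 t 2.6 gap 0.53 F 0.0 [ 0.2 -0.6  0.8]
```

```bash
python3 -m handwheel '[[[-0.1,0.18,0.5,0],[0,0,0.8,0],[0,0,0.8,0],[0,0,0.8,0],[0,0,0.8,0],[0,0,0.5,0],[0,0,0.3,0],[0,0,0,0]]]'
python3 -m handwheel '[[[0,0,0,0],[0,0,0,0],[0,0,0,0],[0,0,0,0],[0,0,0,0],[0,0,0,0]]]' 15 30
python3 -m handwheel '[[[0,0,-0.4,0],[0,0,-0.8,0],[0,0,-0.8,0],[0,0,-1,0],[0,0,-1,0],[0,0,-1,0],[0,0,0,0]]]'
python3 -c "
from h import *
go(.5528,.2308,.10)"
```

```text
t: 3.65
tcp_pos: [0.5709, -0.2364, 0.0084]
tool_rot: [0.986, 0.166, -0.0, -0.0]
force: [-0.3, -0.5, -0.4]
finger_gap: 0.523
gripper_force: 0.0
t: 4.4
tcp_pos: [0.5717, -0.2367, 0.0096]
tool_rot: [0.986, 0.166, 0.001, 0.0]
force: [-0.4, 0.7, 5.8]
finger_gap: 0.258
gripper_force: 29.8
t: 5.28
tcp_pos: [0.5727, -0.2373, 0.1372]
tool_rot: [0.986, 0.166, 0.002, 0.002]
force: [0.8, 0.2, 0.4]
finger_gap: 0.259
gripper_force: 29.4
tcp [ 0.5727 -0.2373  0.1372] tilt 0.37 yaw 19.1 shift units [  5.36 -17.97   1.42] turn units 0.00 t 5.3 gap 0.259 F 29.4 [0.8 0.2 0.4]
```

```bash
python3 -m handwheel '[[[0.3,-1,0,0],[0.3,-1,0,0],[0.3,-1,0,0],[0.3,-1,0,0],[0.3,-1,0,0],[0.3,-1,0,0],[0.3,-1,0,0],[0.3,-1,0,0],[0.3,-1,0,0],[0.3,-1,0,0],[0.3,-1,0,0],[0.3,-1,0,0],[0.3,-1,0,0],[0.3,-1,0,0],[0.3,-1,0.3,0],[0.3,-1,0.4,0],[0.3,-1,0.4,0],[0.26,-0.97,0.3,0],[0,0,0,0],[0,0,0,0]]]'
python3 - <<'E'
from h import *
go(.5528,.2308,.019)
c,E=T("wrist");p,d=snapshot("wrist");cv2.imwrite("pics/w2.png",p[:,:,::-1])
H,S,V=np.moveaxis(cv2.cvtColor(p,cv2.COLOR_RGB2HSV).astype(int),2,0)
for n,m in [("yellow",(H>18)&(H<32)),("blue",(H>100)&(H<125)),("green",(H>50)&(H<85)),("red",(H<8)|(H>172))]:
    k,_=cv2.findContours((m&(S>150)&(V>50)).astype(np.uint8),cv2.RETR_EXTERNAL,cv2.CHAIN_APPROX_NONE);k=max(k,key=cv2.contourArea)
    rc=cv2.minAreaRect(k);Q=plane(c,E,cv2.boxPoints(rc),.012);print(n,Q.mean(0).round(4),np.linalg.norm(np.diff(Q[:3],axis=0),axis=1).round(3),np.array(rc[0]).round())
E
```

```text
t: 7.78
tcp_pos: [0.5498, 0.2323, 0.0984]
tool_rot: [0.986, 0.166, -0.001, 0.0]
force: [0.7, 0.2, -0.5]
finger_gap: 0.256
gripper_force: 29.5
tcp [0.5498 0.2323 0.0984] tilt 0.1 yaw 19.1 shift units [0.1  0.1  3.17] turn units 0.00 t 7.8 gap 0.256 F 29.5 [ 0.7  0.2 -0.5]
yellow [0.4598 0.2016 0.012 ] [0.058 0.073] [252. 299.]
blue [0.5797 0.1339 0.012 ] [0.095 0.1  ] [377. 201.]
green [0.5533 0.226  0.012 ] [0.09  0.084] [261. 195.]
red [0.5217 0.119  0.012 ] [0.04  0.097] [364. 268.]
```

View pics/w2.png

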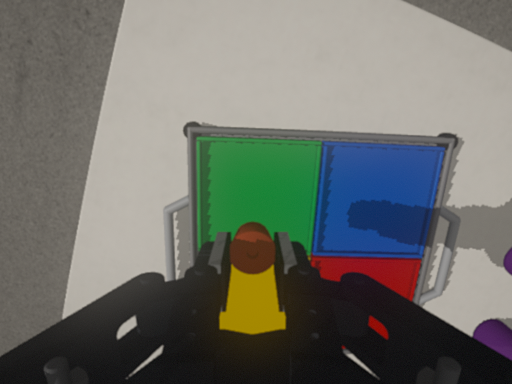

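The stopper sits in the jaws at (252,248), with the green bay below it at (258,195) and blue at (380,200).

```bash
python3 -m handwheel '[[[0.1,0.15,0.5,0],[0,0,0.8,0],[0,0,0.8,0],[0,0,0.5,0],[0,0,0.3,0],[0,0,0.2,0],[0,0,0.1,0],[0,0,0,0],[0,0,0,0]]]'
```

```text
t: 8.95
tcp_pos: [0.5548, 0.2294, 0.0192]
tool_rot: [0.986, 0.166, 0.0, -0.0]
force: [0.8, 1.1, 0.4]
finger_gap: 0.259
gripper_force: 29.5
```

```bash
python3 -m handwheel '[[[0,0,0.06,0],[0,0,0,0]]]'; python3 -m handwheel '[[[0,0,0,0],[0,0,0,0],[0,0,0,0],[0,0,0,0]]]' 45; python3 -m handwheel '[[[0,0,-0.3,0],[0,0,-0.6,0],[0,0,-1,0],[0,0,-1,0],[0,0,-1,0],[0,0,-1,0],[0,0,0,0]]]' 85
python3 - <<'E'
from h import *
go(.547,-.355,.20)
p,d=snapshot("wrist");cv2.imwrite("pics/w3.png",p[:,:,::-1])
H,S,V=np.moveaxis(cv2.cvtColor(p,cv2.COLOR_RGB2HSV).astype(int),2,0)
wob(((H<12)|(H>168))&(S>100)&(V>50),(200,180,310,300),.02)
E
```

```text
t: 9.2
tcp_pos: [0.5549, 0.2294, 0.0176]
tool_rot: [0.986, 0.166, 0.0, -0.0]
force: [0.6, 0.6, 1.5]
finger_gap: 0.263
gripper_force: 29.6
t: 9.7
tcp_pos: [0.5545, 0.2293, 0.0173]
tool_rot: [0.986, 0.166, -0.0, -0.0]
force: [-0.8, -0.5, 0.3]
finger_gap: 0.527
gripper_force: 0.0
t: 10.58
tcp_pos: [0.5564, 0.2297, 0.143]
tool_rot: [0.986, 0.166, 0.003, -0.0]
force: [0.5, -0.2, -0.1]
finger_gap: 0.992
gripper_force: 0.0
tcp [0.5564 0.2297 0.143 ] tilt 0.37 yaw 19.1 shift units [-7.98 21.98 -2.31] turn units 0.00 t 10.6 gap 0.992 F 0.0 [ 0.5 -0.2 -0.1]
px 301 270 pos [0.4921 0.1564 0.02  ] diam mm 60.4
```

View pics/w3.png

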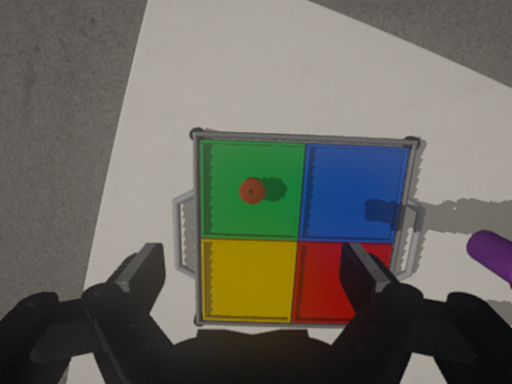

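The stopper stands at (252,190), in the middle of the green bay. Next is the tub.

```bash
python3 -m handwheel '[[[-0.36,1,-0.3,0],[-0.36,1,-0.3,0],[-0.36,1,0,0],[-0.36,1,0,0],[-0.36,1,0,0],[-0.36,1,0,0],[-0.36,1,0,0],[-0.36,1,0,0],[-0.36,1,0,0],[-0.36,1,0,0],[-0.36,1,0,0],[-0.36,1,0,0],[-0.36,1,0,0],[-0.36,1,0,0],[-0.36,1,0,0],[-0.36,1,0,0],[-0.36,1,0,0],[-0.36,1,0,0],[-0.36,1,0,0],[-0.36,1,0,0]]]'
python3 -m handwheel '[[[-0.36,1,0,0],[-0.36,1,0,0],[0,0,0,0],[0,0,0,0]]]'
python3 - <<'E'
from h import *
go(.547,-.355,.022)
p,d=snapshot("wrist");cv2.imwrite("pics/w4.png",p[:,:,::-1]);np.savez("pics/w4.npz",d=d)
E
```

```text
t: 13.12
tcp_pos: [0.5474, -0.3032, 0.1542]
tool_rot: [0.986, 0.166, -0.0, -0.0]
force: [-0.4, 0.4, 0.5]
finger_gap: 0.997
gripper_force: 0.0
t: 13.62
tcp_pos: [0.5467, -0.3548, 0.1545]
tool_rot: [0.986, 0.165, -0.0, -0.001]
force: [-0.1, 0.8, 0.4]
finger_gap: 0.998
gripper_force: 0.0
tcp [ 0.5467 -0.3548  0.1545] tilt 0.08 yaw 19.1 shift units [0.01 0.02 5.3 ] turn units 0.00 t 13.6 gap 0.998 F 0.0 [-0.1  0.8  0.4]
```

View pics/w4.png

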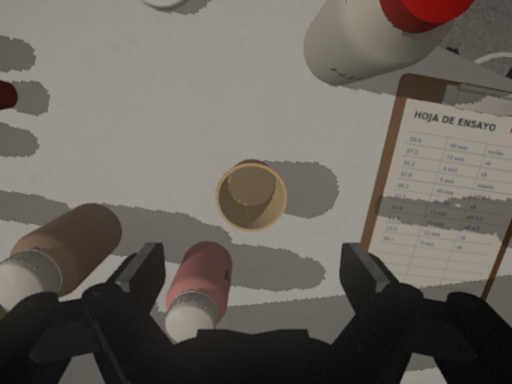

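The wrist view shows the tub rim at (251,195) and the pink bottle beside it at (200,290). The wash bottle is at (380,30), so I check its clearance.

```bash
python3 - <<'E'
from h import *
d=np.load("pics/w4.npz")["d"];c,E=T("wrist")
q=plane(c,E,[[251,195],[286,195],[216,195]],.056);print(q.round(4))
P=cloud(c,E,d);rel=(P-q[0])@E[:3,:3]  # cam axes; use tool axes instead
M=R.from_quat(sense()["tool_rot"]).as_matrix();rel=(P-q[0])@M
v,u=np.mgrid[:384,:512];m=(P[...,2]>.06)&(v<230)&(u>290)&(d>0);print("wash min x,y (tool), zmax",rel[m].min(0).round(3),P[m][:,2].max().round(3))
m=(P[...,2]>.03)&(P[...,2]<.08)&(d>0);m[:160]=0;m[231:]=0;m[:,:200]=0;m[:,300:]=0;print("tub depth rim",P[m].min(0).round(3),P[m].max(0).round(3))
go(q[0,0],q[0,1],.022)
E
```

```text
[[ 0.5463 -0.353   0.056 ]
 [ 0.556  -0.3809  0.056 ]
 [ 0.5366 -0.3251  0.056 ]]
wash min x,y (tool), zmax [ 0.092  0.046 -0.107] 0.163
tub depth rim [ 0.514 -0.384  0.03 ] [ 0.574 -0.324  0.059]
tcp [ 0.5468 -0.3544  0.1546] tilt 0.08 yaw 19.1 shift units [-0.   -0.05  5.3 ] turn units 0.00 t 13.7 gap 0.991 F 0.0 [ 0.1 -0.3 -0.8]
```

```bash
python3 -m handwheel '[[[0,-0.05,0.5,0],[0,0,1,0],[0,0,1,0],[0,0,0.8,0],[0,0,0.8,0],[0,0,0.6,0],[0,0,0.4,0],[0,0,0.2,0],[0,0,0,0]]]'
python3 -m handwheel '[[[0,0,0,0],[0,0,0,0],[0,0,0,0],[0,0,0,0],[0,0,0,0]]]' 50 20
python3 -m handwheel '[[[0,0,-0.2,0],[0,0,-0.3,0],[0,0,-0.5,0],[0,0,0,0]]]'
python3 - <<'E'
from h import *
p,d=snapshot("wrist");cv2.imwrite("pics/w5.png",p[:,:,::-1])
go(.5805,.136,.16)
E
```

```text
t: 14.8
tcp_pos: [0.5468, -0.3542, 0.0223]
tool_rot: [0.986, 0.166, 0.0, 0.0]
force: [-0.5, -0.6, -0.5]
finger_gap: 0.995
gripper_force: 0.0
t: 15.42
tcp_pos: [0.5471, -0.3544, 0.0233]
tool_rot: [0.986, 0.166, 0.0, 0.001]
force: [-0.7, 0.5, 5.4]
finger_gap: 0.686
gripper_force: 21.4
t: 15.92
tcp_pos: [0.5475, -0.3548, 0.0488]
tool_rot: [0.986, 0.166, 0.001, 0.001]
force: [-0.6, -0.2, 0.8]
finger_gap: 0.687
gripper_force: 21.6
tcp [ 0.5471 -0.3545  0.0482] tilt 0.1 yaw 19.1 shift units [  7.67 -18.1   -4.49] turn units 0.00 t 16.0 gap 0.679 F 21.6 [ 0.5 -0.7 -0.6]
```

View pics/w5.png

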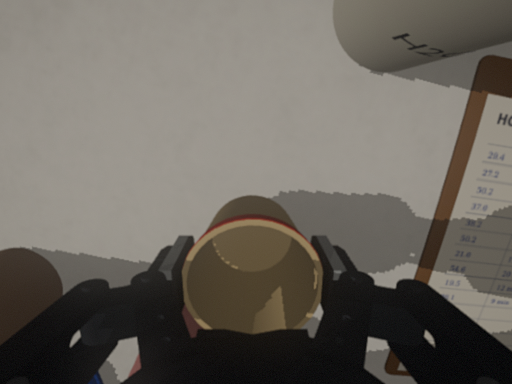

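The tub is held at (250,270), level in the jaws.

```bash
python3 -m handwheel '[[[0,0,-1,0],[0,0,-1,0],[0,0,-1,0],[0,0,-1,0],[0.2,-0.5,-0.5,0],[0.43,-1,0,0],[0.43,-1,0,0],[0.43,-1,0,0],[0.43,-1,0,0],[0.43,-1,0,0],[0.43,-1,0,0],[0.43,-1,0,0],[0.43,-1,0,0],[0.43,-1,0,0],[0.43,-1,0,0],[0.43,-1,0,0],[0.43,-1,0,0],[0.43,-1,0,0],[0.43,-1,0,0],[0.43,-1,0,0]]]'
python3 -m handwheel '[[[0.43,-1,0,0],[0.43,-1,0,0],[0.2,-0.6,0.5,0],[0,0,0.5,0],[0,0,0,0],[0,0,0,0]]]'
python3 -c "
from h import *
go(.5805,.136,.033)"
```

```text
t: 18.48
tcp_pos: [0.5751, 0.0694, 0.1585]
tool_rot: [0.986, 0.166, -0.002, -0.001]
force: [0.4, -1.1, 0.3]
finger_gap: 0.685
gripper_force: 21.8
t: 19.23
tcp_pos: [0.581, 0.1357, 0.1344]
tool_rot: [0.986, 0.165, -0.0, 0.0]
force: [0.1, -0.9, -0.5]
finger_gap: 0.685
gripper_force: 21.8
tcp [0.581  0.1357 0.1344] tilt 0.05 yaw 19.0 shift units [-0.01 -0.02  4.06] turn units 0.00 t 19.2 gap 0.685 F 21.8 [ 0.1 -0.9 -0.5]
```

```bash
python3 -m handwheel '[[[0,0,0.8,0],[0,0,0.8,0],[0,0,0.8,0],[0,0,0.7,0],[0,0,0.5,0],[0,0,0.3,0],[0,0,0.15,0],[0,0,0.06,0],[0,0,0,0]]]'
python3 -m handwheel '[[[0,0,0,0],[0,0,0,0],[0,0,0,0],[0,0,0,0]]]' 72
python3 -m handwheel '[[[0,0,-0.3,0],[0,0,-0.6,0],[0,0,-1,0],[0,0,-1,0],[0,0,-1,0],[0,0,-1,0],[0,0,0,0]]]'
python3 - <<'E'
from h import *
p,d=snapshot("wrist");cv2.imwrite("pics/w6.png",p[:,:,::-1])
go(.4285,-.086,.16)
E
```

```text
t: 20.35
tcp_pos: [0.5813, 0.1367, 0.0324]
tool_rot: [0.986, 0.166, 0.0, 0.0]
force: [-0.0, -0.4, 0.2]
finger_gap: 0.683
gripper_force: 21.8
t: 20.85
tcp_pos: [0.5811, 0.1366, 0.0321]
tool_rot: [0.986, 0.166, 0.0, 0.0]
force: [0.2, 0.5, -0.2]
finger_gap: 0.84
gripper_force: 0.0
t: 21.72
tcp_pos: [0.5829, 0.1367, 0.1577]
tool_rot: [0.986, 0.166, 0.003, 0.0]
force: [0.4, -0.5, 0.1]
finger_gap: 0.845
gripper_force: 0.0
tcp [0.5817 0.1367 0.1562] tilt 0.18 yaw 19.1 shift units [-8.7   6.42 -0.17] turn units 0.00 t 21.8 gap 0.845 F 0.0 [ 0.8 -0.2  0.5]
```

View pics/w6.png

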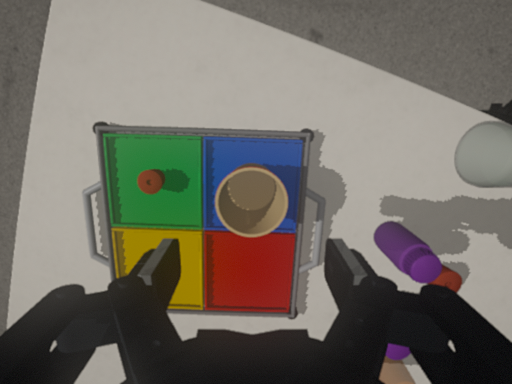

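The tub stands upright in the blue bay (rim at (251,200), base near (250,185)). Next is the dropper.

```bash
python3 -m handwheel '[[[-0.9,0.65,0,0],[-0.9,0.65,0,0],[-0.9,0.65,0,0],[-0.9,0.65,0,0],[-0.9,0.65,0,0],[-0.9,0.65,0,0],[-0.9,0.65,0,0],[-0.9,0.65,0,0],[-0.9,0.65,0,0],[-0.6,0.55,0,0],[0,0,0,0],[0,0,0,0]]]' 60
python3 - <<'E'
from h import *
go(.4285,-.086,.03)
p,d=snapshot("wrist");cv2.imwrite("pics/w7.png",p[:,:,::-1])
V=cv2.cvtColor(p,cv2.COLOR_RGB2HSV)[...,2]
wob(V<60,(225,150,285,235),.078)
E
```

```text
t: 23.28
tcp_pos: [0.4277, -0.0853, 0.1542]
tool_rot: [0.986, 0.166, -0.0, -0.0]
force: [0.6, 0.3, -0.2]
finger_gap: 0.702
gripper_force: 0.0
tcp [ 0.4277 -0.0853  0.1542] tilt 0.05 yaw 19.1 shift units [0.02 0.04 4.97] turn units 0.00 t 23.3 gap 0.702 F 0.0 [ 0.6  0.3 -0.2]
px 255 200 pos [ 0.431  -0.0863  0.078 ] diam mm 27.9
```

View pics/w7.png

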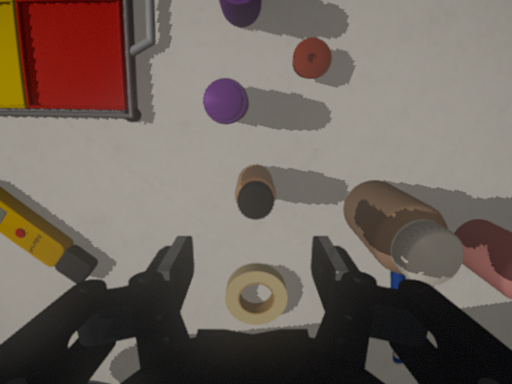

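The black cap is at (255,200), 27.9 mm wide, which matches. The jaws are centred on it and the brown bottle at (410,235) is clear.

```bash
python3 -m handwheel '[[[0.08,0.05,0.5,0],[0,0,1,0],[0,0,1,0],[0,0,0.8,0],[0,0,0.8,0],[0,0,0.5,0],[0,0,0.3,0],[0,0,0.05,0],[0,0,0,0]]]'
python3 -m handwheel '[[[0,0,0,0],[0,0,0,0],[0,0,0,0],[0,0,0,0],[0,0,0,0],[0,0,0,0]]]' 25 30
python3 -m handwheel '[[[0,0,-0.3,0],[0,0,-0.6,0],[0,0,-1,0],[0,0,-1,0],[0,0,-1,0],[0,0,-1,0],[0,0,0,0],[0,0,0,0]]]'
python3 -c "
from h import *
go(.459,.201,.039)"
```

```text
t: 24.45
tcp_pos: [0.4303, -0.0863, 0.0311]
tool_rot: [0.986, 0.166, 0.0, 0.0]
force: [0.6, -0.5, 0.4]
finger_gap: 0.701
gripper_force: 0.0
t: 25.2
tcp_pos: [0.4304, -0.0864, 0.0314]
tool_rot: [0.986, 0.166, 0.0, 0.0]
force: [-1.2, 0.5, 6.0]
finger_gap: 0.401
gripper_force: 29.7
t: 26.2
tcp_pos: [0.4295, -0.086, 0.1529]
tool_rot: [0.986, 0.166, -0.0, -0.0]
force: [-0.5, 0.6, 0.4]
finger_gap: 0.404
gripper_force: 30.0
tcp [ 0.4295 -0.086   0.1529] tilt 0.06 yaw 19.1 shift units [  4.87 -10.46   4.56] turn units 0.00 t 26.2 gap 0.404 F 30.0 [-0.5  0.6  0.4]
```

```bash
python3 -m handwheel '[[[0.46,-1,0,0],[0.46,-1,0,0],[0.46,-1,0,0],[0.46,-1,0,0],[0.46,-1,0,0],[0.46,-1,0,0],[0.46,-1,0,0],[0.46,-1,0,0],[0.46,-1,0,0],[0.46,-1,0,0],[0.27,-0.46,0,0],[0,0,0,0],[0,0,0.5,0],[0,0,0.8,0],[0,0,0.8,0],[0,0,0.8,0],[0,0,0,0],[0,0,0,0]]]'
python3 - <<'E'
from h import *
go(.459,.201,.0395)
p,d=snapshot("wrist");cv2.imwrite("pics/w8.png",p[:,:,::-1])
E
```

```text
t: 28.45
tcp_pos: [0.4598, 0.2002, 0.0808]
tool_rot: [0.986, 0.165, -0.0, 0.0]
force: [-0.8, -0.5, -1.3]
finger_gap: 0.403
gripper_force: 30.1
tcp [0.4598 0.2002 0.0808] tilt 0.01 yaw 19.0 shift units [-0.02 -0.04  1.65] turn units 0.00 t 28.4 gap 0.403 F 30.1 [-0.8 -0.5 -1.3]
```

View pics/w8.png

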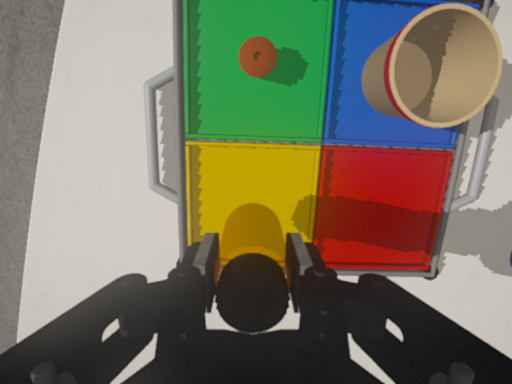

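The dropper is upright in the jaws at (252,270) over the yellow bay, with the stopper (258,57) and tub (440,65) in place. Now I lower it.

```bash
python3 -m handwheel '[[[0,-0.04,0.5,0],[0,0,0.5,0],[0,0,0.3,0],[0,0,0.2,0],[0,0,0.1,0],[0,0,0.04,0],[0,0,0,0],[0,0,0,0]]]'
python3 -m handwheel '[[[0,0,0,0],[0,0,0,0],[0,0,0,0],[0,0,0,0]]]' 55
python3 -m handwheel '[[[0,0,-0.3,0],[0,0,-0.6,0],[0,0,-1,0],[0,0,-1,0],[0,0,-1,0],[0,0,-1,0],[0,0,-1,0],[0,0,-1,0],[0,0,0,0]]]' 85
python3 - <<'E'
from h import *
go(.444,-.336,.21)
p,d=snapshot("wrist");cv2.imwrite("pics/w9.png",p[:,:,::-1])
E
```

```text
t: 29.5
tcp_pos: [0.4595, 0.2017, 0.04]
tool_rot: [0.986, 0.166, 0.0, -0.0]
force: [-0.2, -0.7, -0.1]
finger_gap: 0.404
gripper_force: 30.1
t: 30.0
tcp_pos: [0.4594, 0.2016, 0.0399]
tool_rot: [0.986, 0.166, 0.0, 0.0]
force: [0.4, -1.1, -0.1]
finger_gap: 0.642
gripper_force: 0.0
t: 31.12
tcp_pos: [0.4606, 0.202, 0.215]
tool_rot: [0.986, 0.166, 0.003, -0.0]
force: [0.2, -0.2, 0.6]
finger_gap: 0.993
gripper_force: 0.0
tcp [0.4606 0.202  0.215 ] tilt 0.34 yaw 19.1 shift units [-7.66 20.12  0.17] turn units 0.00 t 31.1 gap 0.993 F 0.0 [ 0.2 -0.2  0.6]
```

View pics/w9.png

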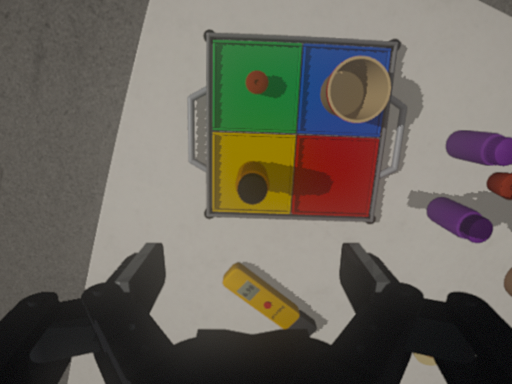

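All three stand in their bays: stopper (257,82), tub (358,90), dropper cap (252,187) upright. Now the pink bottle.

```bash
python3 -m handwheel '[[[-0.38,1,0,0],[-0.38,1,0,0],[-0.38,1,0,0],[-0.38,1,0,0],[-0.38,1,0,0],[-0.38,1,0,0],[-0.38,1,0,0],[-0.38,1,0,0],[-0.38,1,0,0],[-0.38,1,0,0],[-0.38,1,0,0],[-0.38,1,0,0],[-0.38,1,0,0],[-0.38,1,0,0],[-0.38,1,0,0],[-0.38,1,0,0],[-0.38,1,0,0],[-0.38,1,0,0],[-0.38,1,0,0],[-0.38,1,0,0]]]'
python3 -m handwheel '[[[0,0,0,0],[0,0,0,0]]]'
python3 - <<'E'
from h import *
go(.444,-.336,.048)
p,d=snapshot("wrist");cv2.imwrite("pics/w10.png",p[:,:,::-1])
c,E=T("wrist");P=cloud(c,E,d);u=np.mgrid[:384,:512]
m=(d>0)&(P[...,2]>.098)&(P[...,2]<.115);m[240:]=0
q=wob(m,(180,100,330,240),.105)
E
```

```text
t: 33.67
tcp_pos: [0.4428, -0.334, 0.2117]
tool_rot: [0.986, 0.166, -0.0, -0.001]
force: [1.0, 0.6, 0.7]
finger_gap: 0.997
gripper_force: 0.0
t: 33.92
tcp_pos: [0.4428, -0.3324, 0.212]
tool_rot: [0.986, 0.165, -0.0, -0.001]
force: [-0.3, 0.2, -0.9]
finger_gap: 0.995
gripper_force: 0.0
tcp [ 0.4428 -0.3324  0.212 ] tilt 0.09 yaw 19.1 shift units [0.   0.16 6.56] turn units 0.00 t 33.9 gap 0.995 F 0.0 [-0.3  0.2 -0.9]
px 260 192 pos [ 0.445  -0.3376  0.105 ] diam mm 39.4
```

View pics/w10.png

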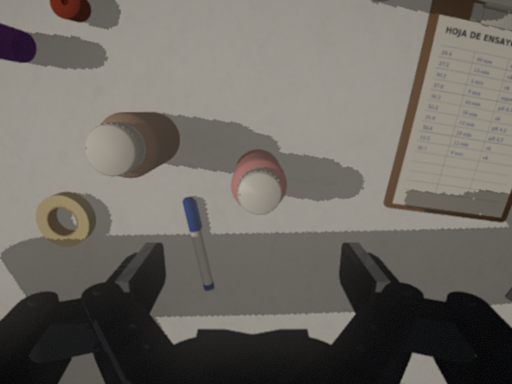

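The pink cap is at (259,192) and brown at (115,150) is clear of the left finger.

```bash
python3 -m handwheel '[[[0.05,0.19,0.5,0],[0,0,1,0],[0,0,1,0],[0,0,1,0],[0,0,1,0],[0,0,0.8,0],[0,0,0.6,0],[0,0,0.4,0],[0,0,0.2,0],[0,0,0,0]]]'
python3 -m handwheel '[[[0,0,0,0],[0,0,0,0],[0,0,0,0],[0,0,0,0],[0,0,0,0],[0,0,0,0]]]' 42 40
python3 -m handwheel '[[[0,0,-0.3,0],[0,0,-0.6,0],[0,0,-1,0],[0,0,-1,0],[0,0,-1,0],[0,0,-1,0],[0,0,-1,0],[0,0,-0.6,0],[0,0,0,0],[0,0,0,0]]]'
python3 -c "
from h import *
go(.4868,.107,.058)"
```

```text
t: 35.22
tcp_pos: [0.446, -0.3371, 0.0498]
tool_rot: [0.986, 0.166, 0.0, 0.0]
force: [0.3, 0.6, -0.5]
finger_gap: 0.996
gripper_force: 0.0
t: 35.98
tcp_pos: [0.4462, -0.3376, 0.0506]
tool_rot: [0.986, 0.166, 0.0, 0.001]
force: [-0.5, -0.2, 7.2]
finger_gap: 0.621
gripper_force: 41.8
t: 37.22
tcp_pos: [0.4453, -0.3365, 0.2115]
tool_rot: [0.986, 0.166, -0.001, -0.001]
force: [-0.3, 0.3, -2.2]
finger_gap: 0.619
gripper_force: 42.4
tcp [ 0.4453 -0.3365  0.2115] tilt 0.11 yaw 19.1 shift units [  7.37 -16.21   6.16] turn units 0.00 t 37.2 gap 0.619 F 42.4 [-0.3  0.3 -2.2]
```

```bash
python3 -m handwheel '[[[0.45,-1,0,0],[0.45,-1,0,0],[0.45,-1,0,0],[0.45,-1,0,0],[0.45,-1,0,0],[0.45,-1,0,0],[0.45,-1,0,0],[0.45,-1,0,0],[0.45,-1,0,0],[0.45,-1,0,0],[0.45,-1,0,0],[0.45,-1,0,0],[0.45,-1,0,0],[0.45,-1,0,0],[0.45,-1,0,0],[0.45,-1,0,0],[0.17,-0.21,0,0],[0,0,0,0],[0,0,0,0]]]'
python3 -m handwheel '[[[0,0,0.5,0],[0,0,0.9,0],[0,0,0.9,0],[0,0,0.9,0],[0,0,0.8,0],[0,0,0.6,0],[0,0,0.4,0],[0,0,0,0],[0,0,0,0]]]'
python3 -c "
from h import *
go(.4868,.107,.0585)"
```

```text
t: 39.6
tcp_pos: [0.4874, 0.1054, 0.212]
tool_rot: [0.986, 0.165, -0.0, 0.0]
force: [0.2, 0.5, -2.7]
finger_gap: 0.622
gripper_force: 42.6
t: 40.72
tcp_pos: [0.4881, 0.1061, 0.0877]
tool_rot: [0.986, 0.166, 0.001, 0.0]
force: [0.5, 0.5, -0.5]
finger_gap: 0.618
gripper_force: 42.6
tcp [0.4881 0.1061 0.0877] tilt 0.07 yaw 19.1 shift units [-0.04 -0.05  1.17] turn units 0.00 t 40.7 gap 0.618 F 42.6 [ 0.5  0.5 -0.5]
```

```bash
python3 -m handwheel '[[[-0.04,-0.05,0.4,0],[0,0,0.4,0],[0,0,0.2,0],[0,0,0.1,0],[0,0,0.06,0],[0,0,0,0],[0,0,0,0]]]'
python3 -m handwheel '[[[0,0,0,0],[0,0,0,0],[0,0,0,0],[0,0,0,0]]]' 72
python3 -m handwheel '[[[0,0,-0.3,0],[0,0,-0.6,0],[0,0,-1,0],[0,0,-1,0],[0,0,-1,0],[0,0,-1,0],[0,0,-1,0],[0,0,-1,0],[0,0,0,0]]]'
python3 -m handwheel '[[[-0.4,1,0,0],[-0.4,1,0,0],[-0.4,1,0,0],[-0.4,1,0,0],[-0.4,1,0,0],[-0.4,1,0,0],[-0.4,1,0,0],[-0.4,1,0,0],[-0.4,1,0,0],[-0.4,1,0,0],[-0.4,1,0,0],[-0.4,1,0,0],[-0.4,1,0,0],[-0.4,1,0,0],[-0.4,1,0,0],[-0.4,1,0,0],[-0.4,1,0,0],[-0.4,1,0,0],[0,0,0,0],[0,0,0,0]]]'
python3 - <<'E'
from h import *
p,d=snapshot("top");cv2.imwrite("pics/t2.png",p[:,:,::-1])
go(0,0,0)
c,E=T("top");P=cloud(c,E,d);z=P[...,2]
for n,(x,y),h in [("pink",(.4868,.107),.113),("drop",(.459,.2015),.086),("tub",(.581,.136),.064),("small",(.5525,.229),.028),("brown",(.442,-.207),.119),("large",(.551,-.095),.028)]:
    m=(d>0)&(np.hypot(P[...,0]-x,P[...,1]-y)<.042)&(z>h-.010)&(z<h+.01)
    if not m.any(): print(n,"hidden");continue
    v,u=np.nonzero(m);q=plane(c,E,[[u.mean(),v.mean()]],h)[0];print(n,m.sum(),"ztop %.3f"%np.percentile(z[m],90),q.round(3),"off mm",((q[:2]-[x,y])*1e3).round(1))
cv2.imwrite("pics/crop2.png",cv2.resize(p[150:260,120:400,::-1],None,fx=2.8,fy=2.8,interpolation=cv2.INTER_CUBIC))
E
```

```text
t: 41.6
tcp_pos: [0.4862, 0.107, 0.0586]
tool_rot: [0.986, 0.166, 0.0, 0.0]
force: [-2.0, -0.2, 1.1]
finger_gap: 0.625
gripper_force: 42.8
t: 42.1
tcp_pos: [0.4863, 0.107, 0.0583]
tool_rot: [0.986, 0.166, 0.0, 0.0]
force: [0.8, -0.1, 0.2]
finger_gap: 0.846
gripper_force: 0.0
t: 43.22
tcp_pos: [0.4876, 0.1071, 0.2335]
tool_rot: [0.986, 0.166, 0.003, 0.001]
force: [0.4, -0.4, 0.1]
finger_gap: 0.845
gripper_force: 0.0
t: 45.72
tcp_pos: [0.4628, -0.3765, 0.2304]
tool_rot: [0.986, 0.165, -0.0, -0.001]
force: [0.2, 0.0, 0.6]
finger_gap: 0.841
gripper_force: 0.0
tcp [ 0.4629 -0.3761  0.2305] tilt 0.09 yaw 19.1 shift units [-12.58 -20.26   9.25] turn units 0.00 t 45.8 gap 0.845 F 0.0 [ 0.5 -0.1 -0.2]
pink 185 ztop 0.116 [0.484 0.107 0.113] off mm [-2.6  0.4]
drop 102 ztop 0.089 [0.458 0.2   0.086] off mm [-0.9 -1.8]
tub 104 ztop 0.066 [0.582 0.14  0.064] off mm [0.9 3.7]
small 60 ztop 0.032 [0.557 0.23  0.028] off mm [4.2 0.6]
brown hidden
large hidden
```

View pics/crop2.png

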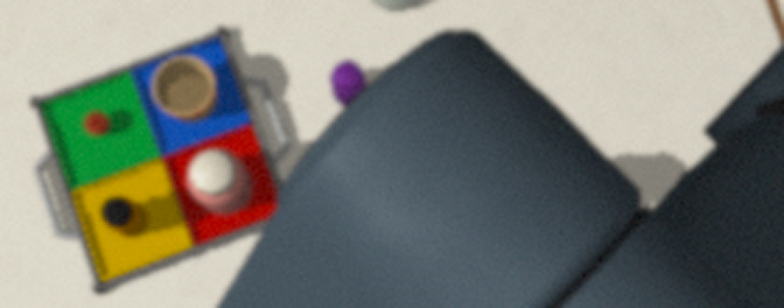

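All four stand upright within about 5 mm of their bay centres: stopper (97,122), tub (184,86), pink cap (213,172), black cap (118,212). Brown and the large stopper were standing in the last wrist view, and the gripper stayed clear of them after that.

```bash
python3 -c "
from station import *
print(sign_off())"
```

```text
the job is handed in; nothing more can be done
None
```

The job is handed in at about 46 s; no verdict came back. My last look showed all four things upright within about 5 mm of their bay centres; the larger brown bottle and larger stopper were hidden by the arm then, but stood undisturbed in the earlier wrist view.

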